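# Set the draining board to drip into the sink

### The job

Push the orange draining board along the worktop until its open end hangs about 3 cm out over the sink, square to the sink's edge, so that it drips into the bowl. Only slide it, never lift or tip it; the upturned mug rides along on it and must stay standing and not be touched. Leave everything else on the worktop where it stands.

Things in the scene. Friction and masses are not known exactly. Their poses are not given: they have to be found in the camera images.
- drainer: orange plastic draining board lying flat and loose on the worktop: 180 mm (its x) by 260 mm (its y), floor 5 mm thick, with a rim 6 mm wide and 12 mm high in all along the two long sides and the -y end; the +y end, towards the sink, is open. Grooves run along its y. About 0.4 kg. Origin: centre of its underside
- drip_end (a point): middle of the draining board's open end, at the underside (130 mm along +y from the board's origin, same axes)
- sink_edge (a point): middle of the sink opening's edge that faces the draining board, at worktop height: a straight, rimless edge 340 mm long that runs along this point's x axis. Its +y points across the opening (380 mm wide, bowl about 0.18 m deep), -y onto the flat worktop, which carries on unbroken past the board. The whole worktop with the sink may be shifted (by up to 6 cm) and turned (by up to 7 degrees) from one time to the next; its surface is always at height 0
- mug: blue ceramic mug standing upside down on the front half of the draining board: 82 mm across, 94 mm tall, handle to its x (reaches 73 mm from the axis). About 0.3 kg. Origin: centre of its lower rim, on the board's floor
- soap: light-green washing-up liquid bottle with white cap, 65 mm across, 200 mm tall; origin under its centre
- coffee_jar: amber coffee jar with black lid, 80 mm across, 115 mm tall; origin under its centre
- tumbler: clear glass tumbler, 72 mm across the rim, 100 mm tall; origin under its centre
- brush: white dish brush lying along its x: handle to -x, head at +x; 245 mm long, 42 mm wide, 32 mm tall; origin on the worktop, about mid-length
- sugar_bowl: white sugar bowl, 90 mm across, 55 mm tall; origin under its centre
- espresso_cup: white espresso cup, 64 mm across, 55 mm tall, small handle to its x; origin under its centre
Not all that is in view belongs to the job. What is shaped like the mug but green or red is not meant.

How it is judged:
At the end, for the whole second after the job is handed in: The open end of the draining board hangs 22 to 38 mm out beyond the sink's edge, square to it within 4 degrees and with its full width inside the sink opening (end's middle within 75 mm of the edge's middle). The board lies flat on the worktop at rest, with the upturned mug still standing on it (y of drip_end in the frame of sink_edge between 0.022 and 0.038 m and x of drip_end in the frame of sink_edge between -0.075 and 0.075 m and angle between the y axis of drip_end and the y axis of sink_edge, either way round below 0.07 rad and angle between drainer's own z axis and vertical below 0.03 rad and height (world z) of drainer between -0.004 and 0.004 m and linear speed of drainer below 0.01 m/s and linear speed of mug below 0.02 m/s and angle between mug's own z axis and vertical below 0.06 rad and z of mug in the frame of drainer between 0.002 and 0.009 m); the robot touches nothing.
It fails at once if the draining board is lifted or tipped (height (world z) of drainer above 0.012 m or angle between drainer's own z axis and vertical above 0.1 rad).
It fails at once if the mug is lifted off the board or tipped (z of mug in the frame of drainer above 0.02 m or angle between mug's own z axis and vertical above 0.35 rad).
It fails at once if the robot touches the mug (contact force between any of the fingers, the arm and mug above 0.5 N).
It fails at once if another thing on the worktop (bottle, jar, tumbler, brush, sugar bowl, espresso cup) is moved (distance of any of soap, coffee_jar, tumbler, brush, sugar_bowl, espresso_cup from where it was at the start of the episode above 0.02 m).
It also fails if it takes over 51 s, if anything falls off the work surface, if the arm or the gripper's body presses on something with over 40 N, if the wrist force passes 120 N, or if a joint passes its speed limit or range.

### The arm

A 6-joint arm with a two-finger parallel gripper is mounted at the origin on the work surface. World frame = base frame: x ahead of the robot, y to its left, z up, the work surface at z = 0. Lengths are in m, angles in rad, forces in N, time in s.
With the tool pointing down it reaches from about 0.35 to 0.85 m from the base axis. Payload 8.1 kg.
Tool frame: the origin (TCP) lies at the centre of the arm's flange, where the gripper is bolted on; the fingertips stand 186 mm ahead of it and the grasp point (between the pads) lies 167 mm ahead of it; z points along the fingers, y is the direction in which the jaws open and shut (so a half turn about z gives the same grasp; the last joint's range is limited). The gripper opens to 93 mm and grips with 3 to 60 N. Pads are 15 mm wide; open, the fingers measure 128 mm over their backs; the gripper's body (75 mm by 188 mm) begins 65 mm behind the grasp point.
Start: joints at [-1.323, 0.13, 1.488, -0, 1.523, -0.085], TCP at [0.196, -0.567, 0.405] pointing down, gripper open.
Joint ranges: [-2.96, 2.96], [-0.89, 2.26], [0.02, 2.5], [-1.34, 4.48], [0, 2.73], [-2.66, 2.66]. Speed limits (rad/s): [2.39, 2.39, 2.79, 3.14, 3.14, 3.14].

### API

Orientations are given as a rotation vector (axis times angle).
In Python, from plant import robot, viewer, order gives the robot as it stands.
- The arm moves only by the tool apply_moves, never from a script. Its argument "deltas" is a list of rows, each a list of 3 entries, a list of its own where there are three numbers: the finger opening in mm, from 0 to 93, then the shift along the tool's x, y, z in mm, then the turn about the tool's z in rad. In form: [[grip, [dx, dy, dz], yaw], ...]. A call has 1 to 5 rows; each row shifts and turns the commanded pose from where the row before left it, along the tool's axes as they then stand; what a row does not reach is not made up. A row lasts 1/8 s, in which the tool goes at most 62.5 mm and 10.7 degrees, less where a joint would pass 70% of its speed; a pose out of reach is approached as far as the arm can. A call is refused whole if a number of a shift passes 62.5 or a number of a turn 0.188, either way. A call with a gripper value outside its range is refused whole. The fingers move at their own pace and stop on an object; "grip_force" is the grip in N (left out, the last holds). Time passes only in rows, so rows that do not move let the fingers close. It gives the time, the measured TCP pose, the force and the opening at its end, in the units of the state.
- robot.read_state(): the state, without advancing time (a new reading comes with each control period).
- viewer.read_camera(name): name is "scene" or "top" or "wrist"; returns the picture (480x640x3 uint8, blue, green, red); there is no depth.
- viewer.get_calibration(name): a dict with "fx", "fy", "cx", "cy" (pixels), "distortion" ([k1, k2, p1, p2, k3] as OpenCV has them; the pictures are not rectified), "R" (3x3) and "t" (3): a world point X has camera coordinates R X + t. Camera axes: x right, y down, z forward; pixel columns grow to the right and rows downward; lengths in m; the calibration is good to about 2 mm. A picture is of the moment at which its call begins: read the wrist's pose just before it. get_calibration takes no time and is no camera call; for the wrist camera it gives the pose at the moment of the call.
- order.close_job(): hands the job in, once; it reports no verdict.
The state is a dict: "t": time; "q": joint angles; "dq": joint speeds; "joint_torque": joint torques, N m; "tool_pos": TCP position; "orientation": TCP orientation; "force": force on the tool from outside, world axes, zero at the start; "wrist_torque": the same for the moment, N m; "opening": finger opening in m.
Only numpy, scipy, OpenCV 4.12 (cv2) and the standard library are available. Lean on these libraries where they do the work, as an engineer would, in place of code of your own. Each camera call takes 0.05 s, during which the arm holds its last target. There are 200 camera calls.

## Working session

There is one attempt and no reset: what is moved stays moved. The work goes in short steps, Python scripts to look and compute and a tool call to move; the robot and the scene stay as the last step left them, time stands still between calls to the robot, and variables do not carry over. Pictures are saved under pics/ and viewed, about 8 in all and at most 12, crops included, and the job is handed in when it is done.

Besides the shell and the picture viewer there is one more tool, called as name(argument=value, ...), one argument or row to a line, values as JSON. apply_moves: Moves the arm, as the interface text tells. Its arguments: {"type":"object","properties":{"deltas":{"type":"array"},"grip_force":{"type":"number"}},"required":["deltas"]}

```bash
mkdir -p pics; python3 - <<'E'
from plant import robot, viewer
import cv2,numpy as np
s=robot.read_state();print({k:np.round(v,3).tolist() for k,v in s.items()})
for n in("scene","top"):
    c=viewer.get_calibration(n);print(n,c)
    cv2.imwrite(f"pics/{n}0.png",viewer.read_camera(n))
E
```

```text
{'t': 0.0, 'q': [-1.323, 0.131, 1.489, 0.0, 1.523, -0.085], 'dq': [-0.001, -0.001, 0.0, 0.001, 0.0, -0.0], 'joint_torque': [0.002, -55.983, -49.177, 0.077, 0.035, -0.0], 'tool_pos': [0.196, -0.567, 0.404], 'orientation': [-3.096, -0.52, 0.0], 'force': [0.684, 0.205, 0.639], 'wrist_torque': [0.034, -0.046, -0.026], 'opening': 0.093}
scene {'fx': 442.7762325196539, 'fy': 442.7762325196539, 'cx': 324.4059938019032, 'cy': 231.2234832179619, 'distortion': array([-0.01422208,  0.        ,  0.        ,  0.        ,  0.        ]), 'R': array([[ 0.27206603,  0.9620953 ,  0.0187806 ],
       [ 0.59981186, -0.15429171, -0.78512407],
       [-0.75246648,  0.22487041, -0.6190537 ]]), 't': array([-0.05654376, -0.28236881,  1.57225633])}
top {'fx': 496.0617972014864, 'fy': 496.0617972014864, 'cx': 313.81509559505156, 'cy': 241.55349457972795, 'distortion': array([-0.05004627,  0.        ,  0.        ,  0.        ,  0.        ]), 'R': array([[-2.52427035e-02, -9.99680958e-01,  8.87970372e-04],
       [-9.98336548e-01,  2.51626783e-02, -5.18746189e-02],
       [ 5.18357250e-02, -2.19594890e-03, -9.98653211e-01]]), 't': array([-0.10220898,  0.52141161,  1.11433276])}
```

View pics/top0.png

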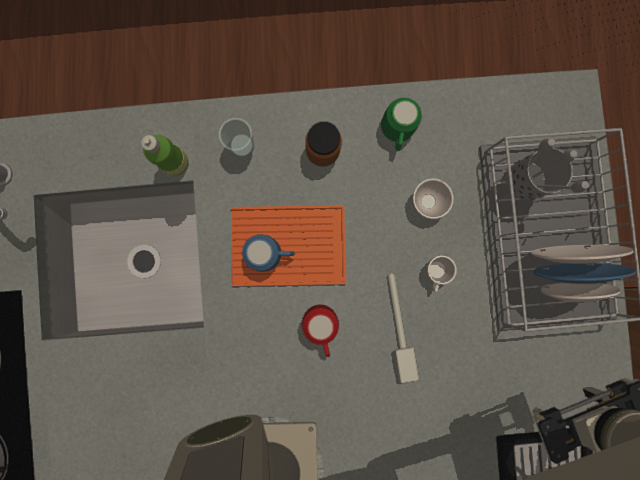

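View pics/scene0.png

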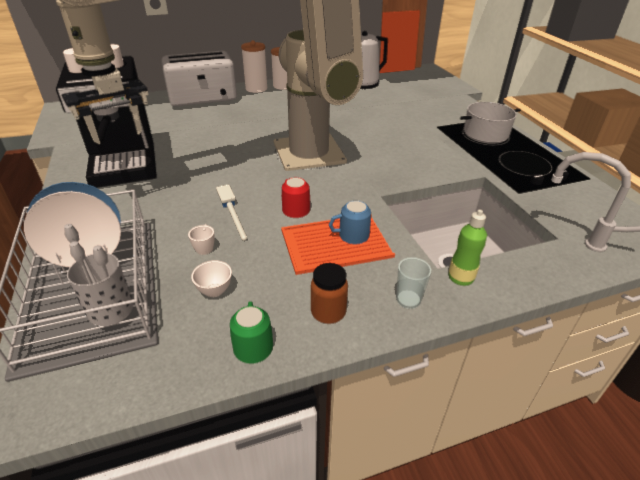

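The top view (x up, y left) shows the orange board with corners near (232,208), (343,207), (345,285) and (232,286), and the blue mug on it at (262,253). The near sink edge runs from (193,182) to (203,327). Lookalikes are the green mug at (402,118) and the red mug at (320,325); neither stands on the board. Next I check a closer crop.

```bash
python3 - <<'E'
import cv2
im=cv2.imread("pics/top0.png")[165:345,180:370]
cv2.imwrite("pics/crop.png",cv2.resize(im,None,fx=3.333,fy=3.333,interpolation=cv2.INTER_CUBIC))
E
```

```text
(no output)
```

View pics/crop.png

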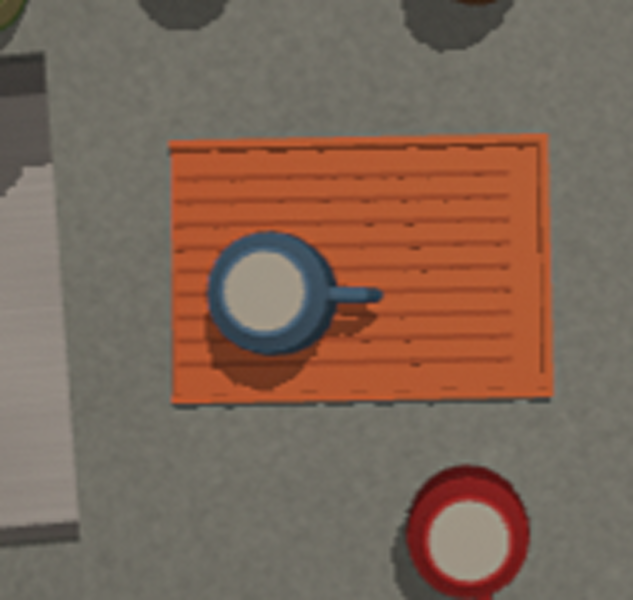

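Crop: board corners at (169,142), (548,134), (552,399) and (173,403), with the blue mug on its open-end half. The sink edge runs from (44,53) to (78,540). Choice confirmed.

```bash
cat > h.py <<'E'
import cv2,numpy as np
from plant import robot,viewer
from scipy.spatial.transform import Rotation as Ro
def ray(cal,uv,z):
    K=np.array([[cal['fx'],0,cal['cx']],[0,cal['fy'],cal['cy']],[0,0,1.]])
    n=cv2.undistortPoints(np.array(uv,float).reshape(-1,1,2),K,np.array(cal['distortion'])).reshape(-1,2)
    R,t=np.array(cal['R']),np.array(cal['t']);o=-R.T@t
    d=np.c_[n,np.ones(len(n))]@R
    z=np.broadcast_to(z,len(d))
    return o+d*((z-o[2])/d[:,2])[:,None]
def report(b,s):
    """b: A open+x,B rear+x,C rear-x,D open-x ; s: edge +x end, -x end"""
    print(np.round(b,4),'\n',np.round(s,4))
    print("sides",[round(np.linalg.norm(b[i]-b[(i+1)%4]),4) for i in range(4)],"edge",np.linalg.norm(s[0]-s[1]))
    v=(s[0]-s[1])[:2];v/=np.linalg.norm(v);n=np.array([-v[1],v[0]]);m=s.mean(0)[:2]
    y=((b[0]+b[1])-(b[2]+b[3]))[:2]; l=((b[0]+b[3])-(b[1]+b[2]))[:2]
    drip=((b[0]+b[3])/2)[:2]-m
    print("edge ang",np.degrees(np.arctan2(v[1],v[0])),"board ang via x",np.degrees(np.arctan2(y[1],y[0])),"via y",np.degrees(np.arctan2(-l[0],l[1])))
    print("mid",m,"drip x along,y over",drip@v,drip@n,"rear mid",((b[1]+b[2])/2)[:2])
E
python3 - <<'E'
from h import *
c=viewer.get_calibration("top")
f=lambda p:[(180+(x+.5)/3.3333-.5,165+(y+.5)/3.3333-.5) for x,y in p]
b=ray(c,f([(169,142),(548,134),(552,399),(173,403)]),.012)
s=ray(c,f([(44,53),(78,540)]),0)
report(b,s)
print(ray(c,f([(265,290)]),.099))
st=robot.read_state();print(Ro.from_rotvec(st['orientation']).as_matrix().round(3),st['tool_pos'])
E
```

```text
[[ 0.6021  0.0736  0.012 ]
 [ 0.601  -0.1866  0.012 ]
 [ 0.4198 -0.1842  0.012 ]
 [ 0.4235  0.0739  0.012 ]] 
 [[0.6684 0.1621 0.    ]
 [0.3307 0.1431 0.    ]]
sides [np.float64(0.2602), np.float64(0.1813), np.float64(0.2581), np.float64(0.1787)] edge 0.33819019319141935
edge ang 3.2279148000440796 board ang via x -0.424466307593413 via y -0.5318031383498734
mid [0.49956151 0.15259925] drip x along,y over 0.008788935690693068 -0.07945448917738682 rear mid [ 0.51040515 -0.18536714]
[[4.95898663e-01 1.66855204e-04 9.90000000e-02]]
[[ 0.945  0.327 -0.   ]
 [ 0.327 -0.945  0.002]
 [ 0.    -0.002 -1.   ]] [ 0.19597675 -0.56688867  0.40380679]
```

Measured sizes match the given ones within 2 mm. The board has to turn about +3.7° and advance about 110 mm. Before moving, I check what surrounds the gripper.

```bash
python3 - <<'E'
from h import *
im=cv2.imread("pics/scene0.png")[0:220,0:280]
cv2.imwrite("pics/crop2.png",cv2.resize(im,None,fx=2.5,fy=2.5,interpolation=cv2.INTER_CUBIC))
E
```

```text
(no output)
```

View pics/crop2.png

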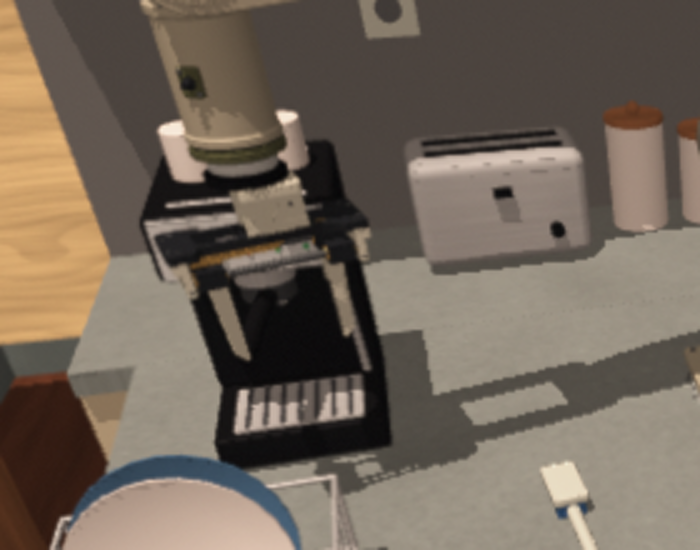

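apply_moves(
  deltas=[
    [93,[25,-25,-10],0],
    [93,[35,-41,-10],0],
    [93,[35,-41,-10],0],
    [93,[35,-41,0],0],
    [93,[35,-41,0],0],
  ],
)

```text
t: 0.72
tool_pos: [0.2905, -0.3329, 0.4345]
orientation: [-3.098, -0.52, -0.0]
force: [0.1, -0.7, 0.7]
opening: 0.0929
```

apply_moves(
  deltas=[
    [93,[40,0,0],-0.175],
    [93,[40,0,0],-0.175],
    [93,[40,0,0],-0.175],
    [93,[0,0,0],-0.175],
    [93,[0,0,0],-0.175],
  ],
)

```text
t: 1.35
tool_pos: [0.3944, -0.2762, 0.4342]
orientation: [-2.579, -1.793, 0.0]
force: [0.7, -0.7, 0.8]
opening: 0.0934
```

apply_moves(
  deltas=[
    [93,[0,0,0],-0.175],
    [93,[0,0,0],-0.175],
    [93,[0,0,0],0],
  ],
)

```text
t: 1.72
tool_pos: [0.394, -0.2767, 0.4343]
orientation: [-2.236, -2.205, 0.0]
force: [-0.5, 0.0, 0.2]
opening: 0.0931
```

apply_moves(
  deltas=[
    [93,[10,40,0],0],
    [93,[15,40,0],0],
    [93,[15,36,0],0],
    [93,[0,0,50],0],
    [93,[0,0,50],0],
  ],
)

```text
t: 2.35
tool_pos: [0.5112, -0.238, 0.3338]
orientation: [2.239, 2.202, 0.001]
force: [0.3, -0.1, -1.0]
opening: 0.0931
```

apply_moves(
  deltas=[
    [93,[0,0,50],0],
    [93,[0,0,30],0],
    [93,[0,0,20],0],
    [93,[0,0,15],0],
    [93,[0,0,0],0],
  ],
)

```text
t: 2.98
tool_pos: [0.5104, -0.2382, 0.2192]
orientation: [-2.236, -2.205, 0.001]
force: [0.7, -0.1, 0.0]
opening: 0.0927
```

```bash
python3 - <<'E'
from h import *
print(robot.read_state()['tool_pos'])
cv2.imwrite("pics/w1.png",viewer.read_camera("wrist"))
cv2.imwrite("pics/top1.png",viewer.read_camera("top"))
E
```

```text
[ 0.51037605 -0.23824411  0.21916769]
```

View pics/w1.png

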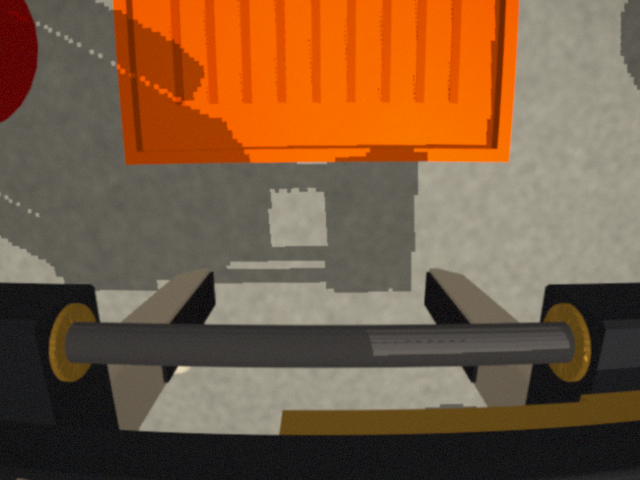

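The wrist view shows the fingertips at about (200,280) and (440,280), behind the board's rear rim (row 160) and within its width of 125 to 510.

apply_moves(
  deltas=[
    [93,[0,0,20],0],
    [93,[0,0,7],0],
    [93,[15,0,0],0],
    [93,[15,0,0],0],
    [93,[5,0,0],0],
  ],
)

```text
t: 3.7
tool_pos: [0.5112, -0.2018, 0.1931]
orientation: [2.234, 2.208, 0.0]
force: [0.1, -1.1, -0.5]
opening: 0.0929
```

apply_moves(
  deltas=[
    [93,[4,0,0],0],
    [93,[4,0,0],0],
    [93,[0,0,0],0],
  ],
)

```text
t: 4.08
tool_pos: [0.5111, -0.1952, 0.1928]
orientation: [2.236, 2.207, 0.0]
force: [0.0, 0.7, 0.7]
opening: 0.0925
```

apply_moves(
  deltas=[
    [93,[4,0,0],0],
    [93,[4,0,0],0],
  ],
)

```text
t: 4.32
tool_pos: [0.5112, -0.1877, 0.1929]
orientation: [2.236, 2.206, -0.001]
force: [0.0, -3.1, 0.3]
opening: 0.0932
```

apply_moves(
  deltas=[
    [93,[3,0,0],0],
    [93,[4,0,0],-0.005],
    [93,[5,0,0],-0.005],
    [93,[5,0,0],-0.005],
    [93,[5,0,0],-0.005],
  ],
)

```text
t: 4.95
tool_pos: [0.5114, -0.165, 0.1928]
orientation: [2.213, 2.229, 0.0]
force: [0.7, -3.7, 0.4]
opening: 0.0932
```

apply_moves(
  deltas=[
    [93,[5,0,0],-0.005],
    [93,[5,0,0],-0.005],
    [93,[5,0,0],-0.005],
    [93,[5,0,0],-0.005],
    [93,[5,0,0],-0.005],
  ],
)

```text
t: 5.58
tool_pos: [0.511, -0.14, 0.1928]
orientation: [2.185, 2.257, 0.0]
force: [1.7, -3.6, 1.4]
opening: 0.0932
```

apply_moves(
  deltas=[
    [93,[5,0,0],-0.005],
    [93,[5,0,0],-0.005],
    [93,[5,0,0],-0.005],
    [93,[4,0,0],-0.005],
    [93,[3,0,0],-0.005],
  ],
)

```text
t: 6.2
tool_pos: [0.5101, -0.1181, 0.1928]
orientation: [2.157, 2.284, 0.0]
force: [0.5, -4.4, 1.5]
opening: 0.0931
```

```bash
python3 - <<'E'
from h import *
cv2.imwrite("pics/top2.png",(i:=viewer.read_camera("top")))
cv2.imwrite("pics/crop3.png",cv2.resize(i[165:345,180:370],None,fx=3.3333,fy=3.3333,interpolation=cv2.INTER_CUBIC))
E
```

```text
(no output)
```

View pics/crop3.png

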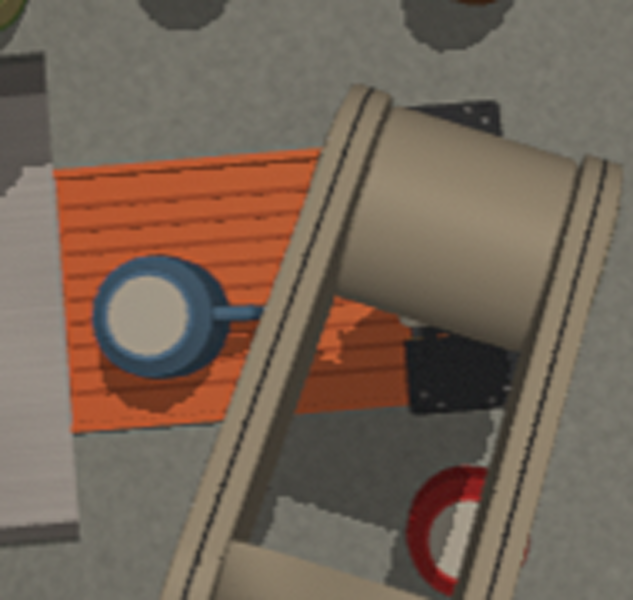

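The board now lies almost parallel to and at the sink edge, with open-end corners at (55,170) and (75,433). The mug at (150,315) is upright and well clear of the gripper.

```bash
python3 - <<'E'
from h import *
c=viewer.get_calibration("top")
f=lambda p:[(180+(x+.5)/3.3333-.5,165+(y+.5)/3.3333-.5) for x,y in p]
b=ray(c,f([(55,170),(75,433)]),.012);s=ray(c,f([(44,53),(78,540)]),0)
v=(s[0]-s[1])[:2];v/=np.linalg.norm(v);n=np.array([-v[1],v[0]])
d=b[:,:2]-s.mean(0)[:2];print(d@v,d@n)
w=b[0]-b[1];print(np.linalg.norm(w),np.degrees(np.arctan2(w[1],w[0])),np.degrees(np.arctan2(v[1],v[0])))
o=robot.read_state()['orientation'];print(np.degrees(2*np.arctan2(o[1],o[0]))-90)
E
```

```text
[ 0.08519812 -0.09539203] [-0.00493132 -0.0060189 ]
0.18059342511877494 3.5729667507114486 3.2279148000440796
-356.6972156506286
```

Drip end is at −5.5 mm, which matches the tool travel since contact, and the angle is right. 35 mm remain.

apply_moves(
  deltas=[
    [93,[4,0,0],0],
    [93,[5,0,0],0],
    [93,[5,0,0],0],
    [93,[5,0,0],0],
    [93,[5,0,0],0],
  ],
)

```text
t: 6.88
tool_pos: [0.5086, -0.0942, 0.1928]
orientation: [2.157, 2.284, -0.0]
force: [0.7, -5.3, 2.8]
opening: 0.0931
```

apply_moves(
  deltas=[
    [93,[5,0,0],0],
    [93,[3,0,0],0],
    [93,[2,0,0],0],
    [93,[1,0,0],0],
    [93,[0,0,0],0],
  ],
)

```text
t: 7.5
tool_pos: [0.508, -0.0833, 0.1927]
orientation: [-2.157, -2.284, 0.0]
force: [0.8, -3.8, 3.4]
opening: 0.0927
```

apply_moves(
  deltas=[
    [93,[-10,0,0],0],
    [93,[-25,0,0],0],
    [93,[-25,0,0],0],
    [93,[-40,0,0],0],
    [93,[0,0,-30],0],
  ],
)

```text
t: 8.12
tool_pos: [0.512, -0.1849, 0.2199]
orientation: [-2.156, -2.276, 0.003]
force: [0.5, 0.2, -0.4]
opening: 0.0927
```

apply_moves(
  deltas=[
    [93,[0,0,-40],0],
    [93,[-40,0,-40],0],
    [93,[-40,0,-40],0],
    [93,[-40,0,-30],0],
    [93,[0,0,0],0],
  ],
)

```text
t: 8.75
tool_pos: [0.5207, -0.3059, 0.3754]
orientation: [2.158, 2.278, 0.001]
force: [0.0, 1.1, 0.1]
opening: 0.0931
```

```bash
python3 - <<'E'
from h import *
cv2.imwrite("pics/top3.png",(i:=viewer.read_camera("top")))
cv2.imwrite("pics/crop4.png",cv2.resize(i[165:345,140:330],None,fx=3.3333,fy=3.3333,interpolation=cv2.INTER_CUBIC))
E
```

```text
(no output)
```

View pics/crop4.png

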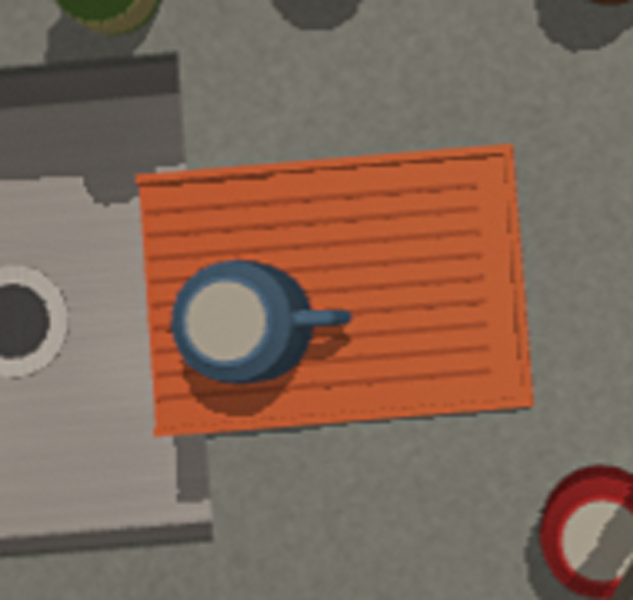

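The board overhangs the sink, square to its edge, with corners at (137,175), (513,145), (532,406) and (156,435). The edge runs (178,53) to (212,540), and the mug is upright.

```bash
python3 - <<'E'
from h import *
c=viewer.get_calibration("top")
f=lambda p:[(140+(x+.5)/3.3333-.5,165+(y+.5)/3.3333-.5) for x,y in p]
report(ray(c,f([(137,175),(513,145),(532,406),(156,435)]),.012),ray(c,f([(178,53),(212,540)]),0))
s=robot.read_state();print(s['t'],s['force'],abs(s['dq']).max())
a,b=[cv2.imread(f"pics/{n}.png").astype(int) for n in("top0","top3")]
for n,(y0,y1,x0,x1) in dict(soap=(130,165,138,185),tumbler=(115,160,215,256),jar=(120,150,304,342),bowl=(175,222,410,456),cup=(250,295,420,460),brush=(270,386,384,420)).items():
    print(n,abs(a-b)[y0:y1,x0:x1].mean().round(1))
E
```

```text
[[ 0.5824  0.188   0.012 ]
 [ 0.5963 -0.071   0.012 ]
 [ 0.4177 -0.0797  0.012 ]
 [ 0.4041  0.1771  0.012 ]] 
 [[0.6684 0.1617 0.    ]
 [0.3307 0.1426 0.    ]]
sides [np.float64(0.2593), np.float64(0.1789), np.float64(0.2572), np.float64(0.1786)] edge 0.3381865015462282
edge ang 3.226693412891093 board ang via x 3.1553156783493073 via y 3.0538740741706083
mid [0.49954996 0.15213463] drip x along,y over -0.004575725003400445 0.03071442591548064 rear mid [ 0.50701169 -0.07535475]
8.8 [-0.23445163  0.38699388  0.11435726] 0.06262539689641074
soap 3.5
tumbler 4.0
jar 2.4
bowl 40.4
cup 46.2
brush 20.1
```

Overhang is 30.7 mm, within 0.2° of square. The bowl, cup and brush differences are probably the arm in view, so I check them from the scene camera before handing in.

```bash
python3 - <<'E'
from h import *
i=viewer.read_camera("scene");cv2.imwrite("pics/scene3.png",i)
cv2.imwrite("pics/cs.png",np.hstack([cv2.imread("pics/scene0.png")[150:400,150:500],i[150:400,150:500]]))
E
```

```text
(no output)
```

View pics/cs.png

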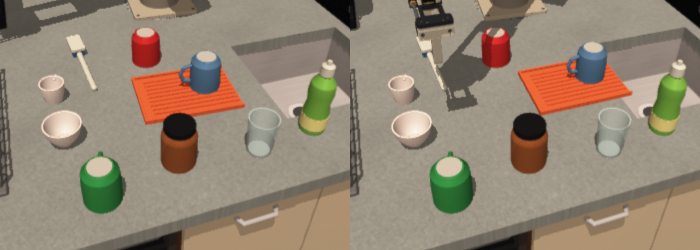

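Before and after side by side: the bowl (62,130 and 412,130), cup, brush, jar, tumbler and soap are all where they were. The mug is upright and the gripper is clear.

```bash
python3 -c "
from plant import order;print(order.close_job())"
```

```text
the job is handed in; nothing more can be done
None
```

I pushed the draining board about 110 mm from behind its rear rim with both open fingertips, turning it about 3.7° on the way. I then backed off, raised the arm and handed the job in at about 9 s. No verdict was reported.

| Last check (top camera) | Measured | Allowed |
|---|---|---|
| Overhang past the sink edge | 30.7 mm | 22 to 38 mm |
| Off square | about 0.1 to 0.2° | under 4° |
| Open end's middle, along the edge | −4.6 mm | within 75 mm |

- **Mug:** it stands upright on the board in the last pictures. The gripper stayed well clear of it in the views I took.
- **Other things:** the top-view comparison showed changes at the sugar bowl, espresso cup and brush, most likely because the arm and its shadow were in view. The scene camera's before and after pictures show them where they stood, along with the jar, tumbler and soap. I judged this by eye and did not measure it.
- **Force:** about 5 N at most in the readings taken during the push.

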